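# Release the push-to-turn interlock and open the sample chamber

## Task

Open the sample chamber so its rack can be unloaded: push the black selector knob fully in, turn it clockwise one step from the red dot to the green dot, and let it spring back out there. Then lift the yellow paddle latch and swing the clear-windowed lid up until it stands steeply open (at least 65 degrees), and leave it standing there, let go. Do not knock over or shift the flask, beaker and jar standing beside it.

Things in the scene. Friction and masses are not known exactly. Their poses are not given: they have to be found in the camera images.
- chamber: Sample chamber fixed to the worktop, 140 mm deep (x), 250 mm wide (y); origin at the centre of its underside, 12 mm above the worktop on rubber feet, x away from its front, y to its left. Left 150 mm: white open-topped chamber, blue tube rack inside, shut by the lid (top z 86 mm in this frame). Right 100 mm: grey console, top z 85 mm, carrying the knob. The strike of the latch is on the front wall.
- selector (a joint): Knob angle about its vertical axis, rad, growing clockwise seen from above: 0 = white pointer at the red dot (start), 1.047 = green, 2.094 = blue; stops just past red and blue. A hidden key locks it (play 0.04 rad) unless pushed in over 11 mm; then it turns freely (under 0.1 N m). Let go within 0.15 rad of a dot it springs out and centres itself; between dots it stays in.
- selector_push (a joint): How far the knob is pushed straight down into the console, m: 0 = sprung out, 0.012 = fully in. Spring force about 5 N at first, 11 N fully in.
- knob_grip (a point): On the knob's axis in its black bar grip, 152 mm above the worktop when out; chamber frame x -17, y -75 mm. Bar 16 mm thick (point x), 60 mm long (point y, white pointer line at the -y end), top 13 mm above this point, on a round flange of 64 mm diameter and 8 mm thickness whose top is 21 mm below it. Turns and sinks with the knob.
- tongue_tip (a point): Round red end (22 mm wide) of the steel lock tongue, 68 mm from the knob's axis, 104 mm above the worktop, 6 mm thick. It turns with the knob under its flange: at red it points to the chamber's +y, lies over the lid's edge and holds the lid shut; at green it has swung off the lid to the rear.
- lid (a joint): Opening angle of the lid, rad: 0 = shut, stop at 1.45. The hinge lies along the chamber's y axis at the rear; the front edge swings up and back. The hinge is stiff (0.5 N m), so the lid stays where it is left.
- lid_hinge (a point): Middle of the lid's hinge line, which is the point's y axis; chamber frame x 74, y 50, z 80 mm. Lid: 142 mm rear to front, 148 mm wide, 8 mm thick, 0.3 kg, clear window in a white frame.
- paddle (a joint): Angle of the yellow paddle latch relative to the lid, rad: 0 = flat (latched), stop at 0.6. Its front end goes up. The pawl is clear of the strike above about 0.35. A spring (0.06 to 0.15 N m) returns it when let go.
- paddle_pivot (a point): The paddle's pivot at the middle of the lid's front edge, moving with the lid; when shut in the chamber frame x -82, y 50, z 80 mm. The paddle turns about the chamber's y axis.
- paddle_grip (a point): Where to pinch the paddle across its width: 38 mm in front (-x) of the pivot and 5 mm above it, 97 mm above the worktop when shut. Yellow channel 40 mm wide (point y), sticking out level to 63 mm in front of the pivot, with side flanges 56 mm long, reaching 11 mm above and below this point, for the fingers to take. Free space all round.
- flask_2: Glass conical flask 62 mm diameter, 110 mm high, left of the chamber; bystander, origin under its centre.
- jar: Screw-lid jar with a black lid, 40 mm diameter, 60 mm high, right of the console; bystander, origin under its centre.
- beaker: Small clear beaker 54 mm diameter, 70 mm high, right of the console; bystander, origin under its centre.

How it is judged:
By the outcome, as a careful person would: the job done as asked, in the order asked, and still so for the second after the job is handed in, with the robot touching nothing.
It also fails if it takes over 53 s, if anything falls off the work surface, if the arm or the gripper's body presses on something with over 40 N, if the wrist force passes 120 N, or if a joint passes its speed limit or range.

## Robot

A 7-joint arm with a two-finger parallel gripper is mounted at the origin on a cart in front of the work surface, level with it; the furniture and walls round the work are solid. World frame = base frame: x ahead of the robot, y to its left, z up, the work surface at z = 0. Lengths are in m, angles in rad, forces in N, time in s.
With the tool pointing down it reaches from about 0.425 to 0.925 m from the base axis. Payload 6.8 kg.
Tool frame: the origin (TCP) lies on the front face of the gripper's body, between the roots of the fingers; the fingertips stand 73 mm ahead of it and the grasp point (between the pads) lies 54 mm ahead of it; z points along the fingers, y is the direction in which the jaws open and shut (so a half turn about z gives the same grasp; the last joint's range is limited). The gripper opens to 85 mm and grips with 20 to 120 N. Pads are 22 mm wide; open, the fingers measure 114 mm over their backs; the gripper's body (76 mm by 85 mm) begins 54 mm behind the grasp point. The pads swing forward as they close: fully open they stand 13 mm farther back than shut.
Start: joints at [1.055, 0.477, 0.022, 1.555, -0.011, 1.109, -0.083], TCP at [0.268, -0.62, 0.304] pointing down, gripper open.
Joint ranges: [-2.96, 2.96], [-0.34, 2.1], [-1.41, 1.46], [0.24, 2.44], [-1.37, 4.51], [0.17, 1.92], [-2.96, 2.96]. Speed limits (rad/s): [2.39, 2.39, 3.14, 3.14, 3.14, 3.14, 3.14].

## Interface

Orientations are given as a unit quaternion [w, x, y, z].
In Python, from station import get_obs, read_camera, hand_in, spot_in, cut_out, spot_point gives the robot as it stands. The module is installed in compiled form; this text tells all that it offers.
- The arm moves only by the tool move_arm, never from a script. Its arguments are lists of equal length, an entry for each row: "gripper": the opening, from 0 (shut) to 1 (fully open); "xyz": the shift along the tool's x, y, z in cm, a list of three; "twist": the turn about the tool's z in rad. A call has 1 to 5 rows; each row is the pose to reach, as a shift and turn from the pose commanded when the call began, along the tool's axes at that moment; what a row does not reach only later rows make up. A row lasts 1/12 s, in which the tool goes at most 41.7 mm and 7.16 degrees, less where a joint would pass 70% of its speed; a pose out of reach is approached as far as the arm can. A call with a gripper value outside its range is refused whole. The fingers move at their own pace and stop on an object; "squeeze" is the grip in N (left out, the last holds). Time passes only in rows, so rows that repeat a pose let the fingers close. It gives the time, the measured TCP pose, the force and the opening at its end, in the units of the state.
- get_obs(): the state, without advancing time (a new reading comes with each control period).
- read_camera(name): name is "scene" or "top" or "wrist"; returns a dict with "pixels" (384x512x3 uint8, red, green, blue), "fx", "fy", "cx", "cy" (pixels), "R" (3x3) and "t" (3): a world point X has camera coordinates R X + t. Camera axes: x right, y down, z forward; pixel columns grow to the right and rows downward; lengths in m; the calibration is good to about 2 mm. A picture is of the moment at which its call begins. There is no depth.
- hand_in(): hands the job in, once; it reports no verdict.
Trained networks look in the newest picture that a camera, given by its name, has taken for a name from the list of things; names that differ only in an ending like _2 or _b are one class to them, and where a whole thing is asked for, a point or a joint stands for the part that bears it (a point fixed in the world has none). Each returns a list of dicts, best first, with "p" (0 to 1); they miss things now and then, are a little off and sometimes report something else, mostly with a low value. They report only what shows in the picture. A call takes as long as a camera call.
- spot_in(query, camera): "centre" ([x, y, z] in m, in world coordinates, good to about 4 mm: the middle of the surface that is visible of it).
- cut_out(query, camera): "pixels" (384x512 bool, what is visible of it).
- spot_point(query, camera): "centre" ([x, y, z] in m, in world coordinates, good to about 4 mm: a listed point, or the origin of a listed thing).
The state is a dict: "t": time; "q": joint angles; "joint_vel": joint speeds; "joint_torque": joint torques, N m; "eef_pos": TCP position; "tool_rot": TCP orientation; "contact_force": force on the tool from outside, world axes, zero at the start; "torque": the same for the moment, N m; "gripper_width": opening from 0.0 (shut) to 1.0 (fully open).
Only numpy, scipy, OpenCV 4.12 (cv2) and the standard library are available. Lean on these libraries where they do the work, as an engineer would, in place of code of your own. Each camera call takes 0.05 s, during which the arm holds its last target.

## Working session

There is one attempt and no reset: what is moved stays moved. The work goes in short steps, Python scripts to look and compute and a tool call to move; the robot and the scene stay as the last step left them, time stands still between calls to the robot, and variables do not carry over. Pictures are saved under pics/ and viewed, and the job is handed in when it is done.

Besides the shell and the picture viewer there is one more tool, called after "Emit:" in YAML: its name, and indented under it one key for each argument. move_arm: Moves the arm, as the interface text tells. Its arguments: {"type":"object","properties":{"gripper":{"type":"array","items":{"type":"number"}},"xyz":{"type":"array","items":{"type":"array","items":{"type":"number"}}},"twist":{"type":"array","items":{"type":"number"}},"squeeze":{"type":"number"}},"required":["gripper","xyz","twist"]}

```bash
mkdir -p pics; cat > h.py <<'E'
from station import *
import numpy as np, cv2
def snap(c,n):
    r=read_camera(c); cv2.imwrite(f'pics/{n}.png',r['pixels'][:,:,::-1]); return r
def o():
    s=get_obs()
    print('t',round(s['t'],3),'pos',np.round(s['eef_pos'],4),'rot',np.round(s['tool_rot'],4),'F',np.round(s['contact_force'],1),'g',round(s['gripper_width'],3),'q',np.round(s['q'],2))
    return s
def sp(q,c,f=spot_point):
    for d in f(q,c)[:2]: print(q,c,round(d['p'],2),np.round(d['centre'],4))
E
python3 - <<'E'
from h import *
o()
for c in ['scene','top']:
    snap(c,c+'0')
    for q in ['chamber','knob_grip','tongue_tip','lid_hinge','paddle_pivot','paddle_grip','flask_2','jar','beaker']: sp(q,c)
o()
E
```

```text
t 0.0 pos [ 0.2675 -0.6192  0.3029] rot [-9.000e-04  9.793e-01  2.025e-01 -2.000e-04] F [0.  0.4 0.2] g 1.002 q [ 1.05  0.48  0.02  1.56 -0.01  1.11 -0.08]
chamber scene 0.89 [ 0.5896 -0.0638  0.0067]
knob_grip scene 0.76 [ 0.5811 -0.1414  0.1521]
knob_grip scene 0.17 [ 0.6596 -0.003   0.0927]
tongue_tip scene 0.57 [ 0.5705 -0.0735  0.1028]
lid_hinge scene 0.7 [ 0.6592 -0.006   0.0938]
paddle_pivot scene 0.55 [ 0.5018 -0.0234  0.0895]
paddle_grip scene 0.75 [ 0.4644 -0.0285  0.0951]
paddle_grip scene 0.53 [ 0.5901 -0.0629  0.0084]
flask_2 scene 0.63 [ 5.960e-01  1.106e-01 -5.000e-04]
jar scene 0.68 [ 0.5501 -0.2345  0.0008]
beaker scene 0.77 [ 0.6411 -0.219  -0.0032]
chamber top 0.73 [ 0.5877 -0.067   0.0149]
chamber top 0.21 [ 0.642  -0.2198 -0.0044]
knob_grip top 0.62 [ 0.5813 -0.1421  0.1518]
tongue_tip top 0.82 [ 0.5726 -0.0754  0.1013]
lid_hinge top 0.93 [ 0.6579 -0.0067  0.0924]
lid_hinge top 0.72 [ 0.5818 -0.142   0.1486]
paddle_pivot top 0.63 [ 0.5045 -0.0246  0.092 ]
paddle_pivot top 0.56 [ 0.4611 -0.0245  0.1003]
paddle_grip top 0.68 [ 0.4605 -0.027   0.0971]
paddle_grip top 0.55 [ 0.5017 -0.0246  0.091 ]
flask_2 top 0.97 [ 0.5883  0.1071 -0.0015]
jar top 0.71 [ 0.5519 -0.2344  0.    ]
beaker top 0.6 [ 0.6438 -0.2218 -0.002 ]
t 1.0 pos [ 0.2677 -0.6197  0.3039] rot [0.     0.9793 0.2025 0.    ] F [ 0.4  0.5 -0.1] g 0.997 q [ 1.05  0.48  0.02  1.56 -0.01  1.11 -0.08]
```

View pics/scene0.png

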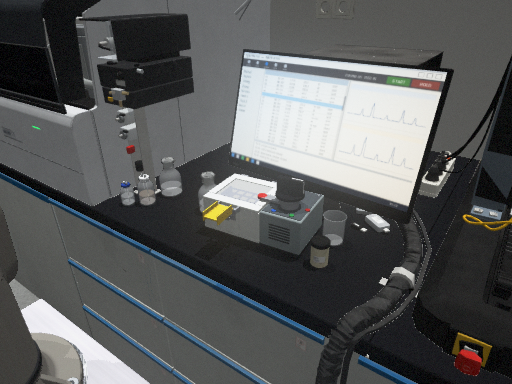

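View pics/top0.png

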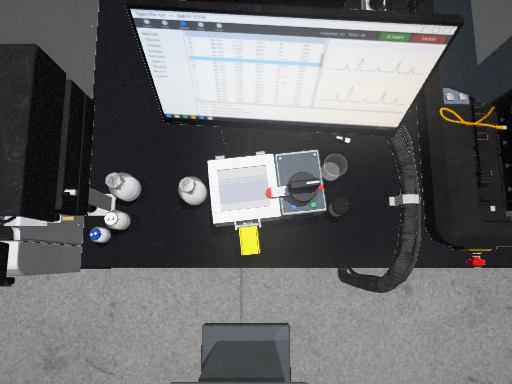

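```bash
python3 - <<'E'
import numpy as np
from scipy.optimize import least_squares
L={'c':[0,0,0],'k':[-17,-75,140],'t':[-17,-7,92],'h':[74,50,80],'p':[-82,50,80],'g':[-120,50,85]}
M=[('c',.5896,-.0638),('k',.5811,-.1414),('t',.5705,-.0735),('h',.6592,-.006),('p',.5018,-.0234),('g',.4644,-.0285),
('c',.5877,-.067),('k',.5813,-.1421),('t',.5726,-.0754),('h',.6579,-.0067),('p',.5045,-.0246),('g',.4605,-.027)]
def f(v):
    c,s=np.cos(v[2]),np.sin(v[2]);r=[]
    for n,x,y in M:
        a,b=np.array(L[n][:2])/1e3
        r+= [v[0]+c*a-s*b-x, v[1]+s*a+c*b-y]
    return np.array(r)*1000
s=least_squares(f,[.59,-.065,0],loss='soft_l1');v=s.x
print(v,np.round(f(v).reshape(-1,2),1))
c,si=np.cos(v[2]),np.sin(v[2])
for n in L: a,b,_=np.array(L[n])/1e3; print(n,v[0]+c*a-si*b,v[1]+si*a+c*b)
E
```

```text
[ 0.5892435  -0.06481716  0.11009536] [[-0.4 -1. ]
 [-0.5  0.2]
 [ 2.6 -0.1]
 [-1.9 -1. ]
 [ 0.4 -0.7]
 [ 0.1  0.2]
 [ 1.5  2.2]
 [-0.7  0.9]
 [ 0.5  1.8]
 [-0.6 -0.3]
 [-2.3  0.5]
 [ 4.  -1.3]]
c 0.5892434987227693 -0.06481715680969889
k 0.5805869044518097 -0.14123092111710617
t 0.5731155346923459 -0.0736426186238687
h 0.6573018207305101 -0.006989267297019507
p 0.5022463032460242 -0.02412946850990716
g 0.46447636949980325 -0.02830464572843107
```

The networks agree with each other: one chamber pose (yaw 0.11) fits all points to within about 4 mm. In the top picture the bar's pointer is at the red dot (320,187), the paddle is at (249,240), and the jar and beaker are at right (338,207) and (335,167).

Emit:
move_arm:
  gripper: [1,1,1,1,1]
  xyz:
    - [47.7,-31.6,2]
    - [47.7,-31.6,2]
    - [47.7,-31.6,2]
    - [47.7,-31.6,2]
    - [47.7,-31.6,2]
  twist: [-1.27,-1.27,-1.27,-1.27,-1.27]

```text
t: 1.42
eef_pos: [0.3822, -0.4436, 0.2968]
tool_rot: [0.0, 0.868, 0.496, 0.0]
contact_force: [0.6, -0.6, -0.2]
gripper_width: 1.002
```

```bash
cat >> h.py <<'E'
from scipy.spatial.transform import Rotation as Ro
def go(xyz,yawy=None):
    s=o(); w=s['tool_rot']; R=Ro.from_quat([w[1],w[2],w[3],w[0]])
    d=R.as_matrix().T@(np.array(xyz)-s['eef_pos']); print('cm',np.round(d*100,2))
    if yawy is not None:
        y=R.as_matrix()[:,1]; print('twist',round(np.arctan2(y[1],y[0])-yawy,3), 'tool z',np.round(R.as_matrix()[:,2],3))
E
python3 - <<'E'
from h import *
go([.5806,-.1412,.28],.11)
E
```

```text
t 1.417 pos [ 0.3822 -0.4436  0.2968] rot [3.000e-04 8.681e-01 4.963e-01 0.000e+00] F [ 0.6 -0.6 -0.2] g 1.002 q [ 0.89  0.34 -0.18  1.77  0.07  1.03  0.16]
cm [36.12  1.76  1.67]
twist -0.642 tool z [ 0.    -0.001 -1.   ]
```

Emit:
move_arm:
  gripper: [1,1,1,1,1]
  xyz:
    - [36.1,1.8,1.5]
    - [36.1,1.8,1.5]
    - [36.1,1.8,1.5]
    - [36.1,1.8,1.5]
    - [36.1,1.8,1.5]
  twist: [-0.64,-0.64,-0.64,-0.64,-0.64]

```text
t: 1.83
eef_pos: [0.4977, -0.2704, 0.2883]
tool_rot: [0.0, 0.674, 0.739, 0.0]
contact_force: [0.3, -0.9, -1.1]
gripper_width: 1.0
```

```bash
python3 - <<'E'
from h import *
go([.5806,-.1412,.28],.11)
E
```

```text
t 1.833 pos [ 0.4977 -0.2704  0.2883] rot [4.000e-04 6.735e-01 7.391e-01 0.000e+00] F [ 0.3 -0.9 -1.1] g 1.0 q [ 0.69  0.34 -0.38  1.82  0.15  1.01  0.35]
cm [12.09  9.45  0.83]
twist -0.017 tool z [ 0.001 -0.001 -1.   ]
```

Emit:
move_arm:
  gripper: [1,1,1,1,1]
  xyz:
    - [12.1,9.4,0.8]
    - [12.1,9.4,0.8]
    - [12.1,9.4,0.8]
    - [12.1,9.4,0.8]
    - [12.1,9.4,0.8]
  twist: [-0.02,-0.02,-0.02,-0.02,-0.02]

```text
t: 2.25
eef_pos: [0.5831, -0.1353, 0.2802]
tool_rot: [-0.0, 0.665, 0.747, 0.002]
contact_force: [0.5, 0.9, 0.2]
gripper_width: 0.999
```

```bash
python3 - <<'E'
from h import *
snap('wrist','w1');snap('scene','s1')
for q in ['knob_grip','tongue_tip','paddle_grip']: sp(q,'wrist')
go([.5806,-.1412,.209],.11)
E
```

```text
knob_grip wrist 0.8 [ 0.5795 -0.1443  0.1553]
tongue_tip wrist 0.6 [ 0.5715 -0.0785  0.1042]
paddle_grip wrist 0.77 [ 0.4644 -0.0234  0.0991]
t 2.5 pos [ 0.5794 -0.1452  0.2799] rot [ 1.000e-04  6.693e-01  7.430e-01 -5.000e-04] F [ 0.1  0.3 -0.3] g 1.0 q [ 0.46  0.41 -0.42  1.75  0.19  1.03  0.08]
cm [0.39 0.17 7.09]
twist -0.006 tool z [-0.001 -0.001 -1.   ]
```

View pics/w1.png

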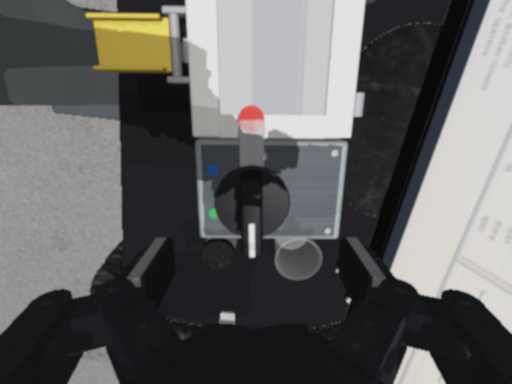

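View pics/s1.png

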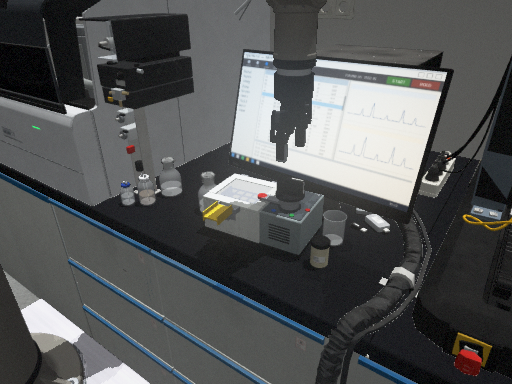

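Emit:
move_arm:
  gripper: [1,1,1,1,1]
  xyz:
    - [0.3,0.15,2]
    - [0.3,0.15,4.5]
    - [0.3,0.15,6]
    - [0.3,0.15,7]
    - [0.3,0.15,7]
  twist: [0,0,0,0,0]

```text
t: 2.92
eef_pos: [0.5795, -0.1416, 0.2079]
tool_rot: [-0.001, 0.669, 0.743, -0.001]
contact_force: [-0.8, -0.2, -0.8]
gripper_width: 1.001
```

Emit:
move_arm:
  gripper: [0,0,0,0,0]
  xyz:
    - [0,0,0]
    - [0,0,0]
    - [0,0,0]
    - [0,0,0]
    - [0,0,0]
  twist: [0,0,0,0,0]
  squeeze: 70

```text
t: 3.33
eef_pos: [0.5815, -0.1403, 0.2108]
tool_rot: [0.001, 0.668, 0.744, 0.0]
contact_force: [-1.0, 0.4, -0.0]
gripper_width: 0.304
```

```bash
python3 - <<'E'
from h import *
snap('wrist','w2');snap('scene','s2')
go([.5805,-.142,.209],.11)
E
```

```text
t 3.433 pos [ 0.5811 -0.1403  0.2105] rot [ 1.000e-04  6.683e-01  7.439e-01 -2.000e-04] F [-0.7 -0.3  4.5] g 0.177 q [ 0.44  0.49 -0.4   1.81  0.24  0.89  0.04]
cm [-0.17 -0.08  0.15]
twist -0.003 tool z [-0. -0. -1.]
```

View pics/w2.png

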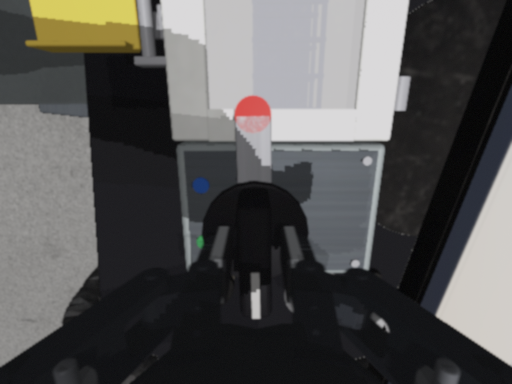

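The fingers are closing on the bar: the opening of 0.18 is about 16 mm, and the bar sits centred between the pads at (255,240).

Emit:
move_arm:
  gripper: [0,0,0,0,0]
  xyz:
    - [0,0,0]
    - [0,0,0.4]
    - [0,0,0.8]
    - [0,0,1.2]
    - [0,0,1.3]
  twist: [0,0,0,0,0]

```text
t: 3.85
eef_pos: [0.5813, -0.1402, 0.1986]
tool_rot: [0.0, 0.668, 0.744, -0.0]
contact_force: [-8.7, 0.2, 21.9]
gripper_width: 0.172
```

```bash
python3 - <<'E'
from h import *
snap('scene','s3')
sp('knob_grip','scene')
o()
E
```

```text
knob_grip scene 0.72 [ 0.5817 -0.1391  0.144 ]
t 3.95 pos [ 0.5812 -0.1402  0.1987] rot [ 3.000e-04  6.684e-01  7.438e-01 -3.000e-04] F [-6.3  0.4 15.3] g 0.174 q [ 0.43  0.5  -0.4   1.82  0.25  0.87  0.03]
```

The knob has gone down 12 mm and the force is above 11 N, so it is fully in. Next I turn it.

Emit:
move_arm:
  gripper: [0,0,0,0,0]
  xyz:
    - [0,0,0.1]
    - [0,0,0.1]
    - [0,0,0.1]
    - [0,0,0.1]
    - [0,0,0.1]
  twist: [0.1,0.2,0.3,0.4,0.5]

```text
t: 4.37
eef_pos: [0.5813, -0.1402, 0.1986]
tool_rot: [0.001, 0.833, 0.553, 0.0]
contact_force: [-8.0, -0.1, 20.4]
gripper_width: 0.174
```

```bash
python3 - <<'E'
from h import *
snap('scene','s4')
sp('tongue_tip','scene');s=o();print(s['torque'])
go([.5811,-.1405,.198],.11-1.05)
E
```

```text
tongue_tip scene 0.86 [ 0.6029 -0.0769  0.1021]
t 4.467 pos [ 0.5813 -0.1402  0.1986] rot [ 7.000e-04  8.325e-01  5.540e-01 -1.000e-04] F [-8.8  0.1 21. ] g 0.176 q [ 0.34  0.48 -0.28  1.82  0.17  0.86 -0.41]
[ 0.19010922  1.9207902  -0.04101888]
t 4.467 pos [ 0.5813 -0.1402  0.1986] rot [ 7.000e-04  8.325e-01  5.540e-01 -1.000e-04] F [-8.8  0.1 21. ] g 0.176 q [ 0.34  0.48 -0.28  1.82  0.17  0.86 -0.41]
cm [-0.03 -0.01  0.06]
twist 0.543 tool z [ 0.001 -0.001 -1.   ]
```

View pics/s4.png

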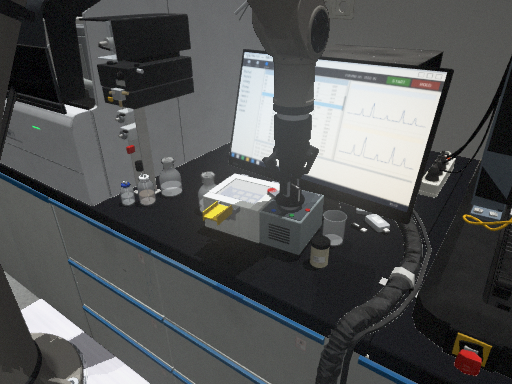

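Emit:
move_arm:
  gripper: [0,0,0,0,0]
  xyz:
    - [0,0,0]
    - [0,0,0]
    - [0,0,0]
    - [0,0,0]
    - [0,0,0]
  twist: [0.11,0.22,0.33,0.44,0.54]

```text
t: 4.88
eef_pos: [0.5814, -0.1404, 0.1986]
tool_rot: [0.001, 0.95, 0.311, 0.0]
contact_force: [-8.0, 0.4, 20.0]
gripper_width: 0.173
```

```bash
python3 - <<'E'
from h import *
snap('wrist','w5')
sp('tongue_tip','wrist');sp('tongue_tip','scene')
go([.5811,-.1405,.21],.11-1.05)
E
```

```text
tongue_tip wrist 0.87 [ 0.6371 -0.1024  0.1054]
tongue_tip wrist 0.28 [ 0.5898 -0.0657  0.0173]
tongue_tip scene 0.86 [ 0.6029 -0.0769  0.1021]
t 5.033 pos [ 0.5814 -0.1404  0.1986] rot [7.000e-04 9.497e-01 3.130e-01 3.000e-04] F [-8.4  0.4 20.5] g 0.172 q [ 0.25  0.47 -0.15  1.83  0.09  0.84 -0.88]
cm [-0.03 -0.01 -1.14]
twist 0.006 tool z [ 0.001 -0.001 -1.   ]
```

View pics/w5.png

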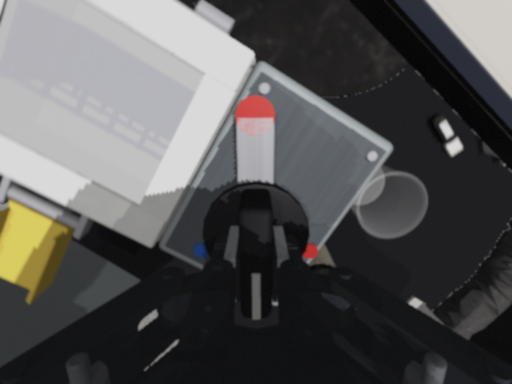

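The pointer stands midway between blue (200,250) and red (310,250), which is at green. The tongue has swung off the lid, pointing at (255,105). I'll let the knob come up and then release it.

Emit:
move_arm:
  gripper: [0,0,0,0.6,0.6]
  xyz:
    - [0,0,-0.5]
    - [0,0,-1]
    - [0,0,-1.3]
    - [0,0,-1.3]
    - [0,0,-1.3]
  twist: [0,0,0,0,0]

```text
t: 5.45
eef_pos: [0.5814, -0.1401, 0.2091]
tool_rot: [0.0, 0.95, 0.314, 0.0]
contact_force: [-0.2, -0.4, -0.2]
gripper_width: 0.446
```

Emit:
move_arm:
  gripper: [0.6,0.6,0.6,0.6,0.6]
  xyz:
    - [0,0,0]
    - [0,0,0]
    - [0,0,-3]
    - [0,0,-6]
    - [0,0,-9]
  twist: [0,0,0,0,0]

```text
t: 5.87
eef_pos: [0.5808, -0.1401, 0.2992]
tool_rot: [-0.001, 0.95, 0.314, -0.001]
contact_force: [1.7, -0.1, 0.8]
gripper_width: 0.598
```

```bash
python3 - <<'E'
from h import *
snap('wrist','w6');snap('top','t6');snap('scene','s6')
for c in ['wrist','top','scene']:
  for q in ['knob_grip','tongue_tip','paddle_grip']: sp(q,c)
o()
E
```

```text
knob_grip wrist 0.71 [ 0.5808 -0.1415  0.1531]
tongue_tip wrist 0.66 [ 0.6347 -0.1039  0.1036]
paddle_grip wrist 0.74 [ 0.464 -0.028  0.097]
knob_grip top 0.7 [ 0.5826 -0.1415  0.1494]
tongue_tip top 0.55 [ 0.6322 -0.1016  0.1037]
paddle_grip top 0.98 [ 0.4626 -0.0271  0.1007]
knob_grip scene 0.6 [ 0.58   -0.1401  0.1556]
tongue_tip scene 0.73 [ 0.6338 -0.0998  0.0988]
paddle_grip scene 0.75 [ 0.4617 -0.026   0.0979]
t 6.467 pos [ 0.581  -0.1402  0.2983] rot [-3.000e-04  9.496e-01  3.135e-01 -5.000e-04] F [ 0.7  0.2 -0.4] g 0.603 q [ 0.26  0.36 -0.16  1.74  0.07  1.04 -0.86]
```

View pics/w6.png

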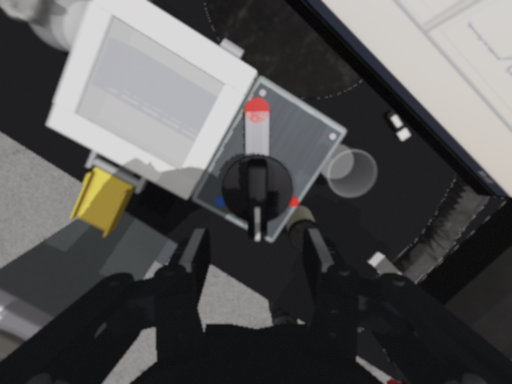

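View pics/s6.png

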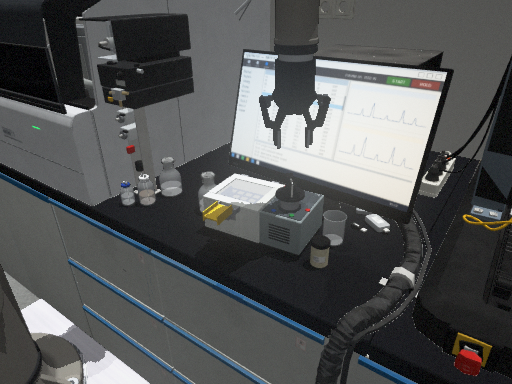

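The knob is out (z about 0.152) with its pointer at green (257,235), the tongue is off the lid and the lid is still shut. Next is the paddle.

```bash
python3 - <<'E'
from h import *
go([.4635,-.0275,.25],-1.46)
# monitor lower edge: project candidate heights
r=read_camera('top')
R,t=np.array(r['R']),np.array(r['t']);C=-R.T@t
for px in [(165,122),(240,128),(390,132),(130,10),(465,15)]:
    d=R.T@np.array([(px[0]-r['cx'])/r['fx'],(px[1]-r['cy'])/r['fy'],1])
    print(px,[np.round((C+d*(z-C[2])/d[2])[:2],3).tolist() for z in (.05,.1,.2,.4)])
E
```

```text
t 6.467 pos [ 0.581  -0.1402  0.2983] rot [-3.000e-04  9.496e-01  3.135e-01 -5.000e-04] F [ 0.7  0.2 -0.4] g 0.603 q [ 0.26  0.36 -0.16  1.74  0.07  1.04 -0.86]
cm [ -2.72 -16.04   4.84]
twist 0.527 tool z [-0.001  0.    -1.   ]
(165, 122) [[0.755, 0.174], [0.737, 0.162], [0.7, 0.138], [0.627, 0.09]]
(240, 128) [[0.74, -0.005], [0.722, -0.007], [0.687, -0.011], [0.618, -0.018]]
(390, 132) [[0.728, -0.359], [0.711, -0.341], [0.678, -0.305], [0.61, -0.233]]
(130, 10) [[1.05, 0.272], [1.015, 0.254], [0.946, 0.22], [0.806, 0.15]]
(465, 15) [[1.03, -0.564], [0.996, -0.534], [0.929, -0.475], [0.794, -0.357]]
```

Emit:
move_arm:
  gripper: [0.85,0.85,0.85,0.85,0.85]
  xyz:
    - [-0.6,-4,1]
    - [-1.2,-8,2]
    - [-1.9,-12,3.5]
    - [-2.7,-16,4.8]
    - [-2.7,-16,4.8]
  twist: [0.12,0.24,0.36,0.48,0.53]

```text
t: 6.93
eef_pos: [0.4574, -0.0234, 0.248]
tool_rot: [-0.001, 0.999, 0.054, -0.004]
contact_force: [-1.4, -0.2, 0.8]
gripper_width: 0.851
```

Emit:
move_arm:
  gripper: [0.85]
  xyz:
    - [0,0,0]
  twist: [0]

```text
t: 7.02
eef_pos: [0.462, -0.026, 0.2502]
tool_rot: [-0.0, 0.998, 0.055, -0.001]
contact_force: [0.3, 0.1, 0.8]
gripper_width: 0.852
```

```bash
python3 - <<'E'
from h import *
snap('wrist','w7')
for q in ['paddle_grip','paddle_pivot','lid_hinge']: sp(q,'wrist')
go([.4635,-.0275,.151],-1.46)
E
```

```text
paddle_grip wrist 0.59 [ 0.4666 -0.0253  0.0962]
paddle_pivot wrist 0.7 [ 0.5029 -0.0286  0.0915]
paddle_pivot wrist 0.7 [ 0.5788 -0.1401  0.1517]
t 7.217 pos [ 0.4656 -0.0285  0.2516] rot [1.000e-04 9.985e-01 5.390e-02 1.000e-03] F [0.8 0.  0.1] g 0.851 q [ 0.06  0.21 -0.14  2.09  0.04  0.85 -1.57]
cm [-0.21 -0.13 10.06]
twist -0.003 tool z [ 0.002 -0.    -1.   ]
```

View pics/w7.png

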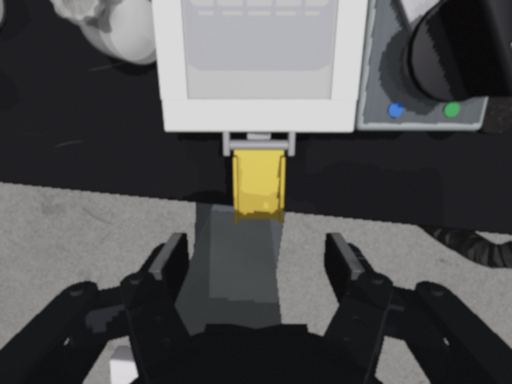

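Emit:
move_arm:
  gripper: [0.85,0.85,0.85,0.85,0.85]
  xyz:
    - [-0.1,-0.1,3]
    - [-0.1,-0.1,6]
    - [-0.1,-0.1,9]
    - [-0.1,-0.1,10]
    - [-0.1,-0.1,10]
  twist: [0,0,0,0,0]

```text
t: 7.63
eef_pos: [0.4624, -0.0276, 0.149]
tool_rot: [-0.0, 0.999, 0.054, -0.002]
contact_force: [-0.2, -0.7, 1.2]
gripper_width: 0.851
```

Emit:
move_arm:
  gripper: [0,0,0,0,0]
  xyz:
    - [0,0,0]
    - [0,0,0]
    - [0,0,0]
    - [0,0,0]
    - [0,0,0]
  twist: [0,0,0,0,0]
  squeeze: 35

```text
t: 8.05
eef_pos: [0.4644, -0.0272, 0.1525]
tool_rot: [0.0, 0.999, 0.054, 0.002]
contact_force: [-0.8, -2.2, 7.6]
gripper_width: 0.461
```

```bash
python3 - <<'E'
from h import *
snap('wrist','w8');snap('scene','s8')
go([.4645,-.0275,.151],-1.46)
def P(th,ph):
    f=156+38*np.cos(ph)-5*np.sin(ph); z=38*np.sin(ph)+5*np.cos(ph)
    return np.array([f*np.cos(th)-z*np.sin(th), f*np.sin(th)+z*np.cos(th)])
p0=P(0,0)
for th,ph in [(0,.2),(0,.35),(0,.5),(.1,.5),(.2,.4),(.3,.3),(.45,.3),(.6,.3),(.75,.3),(.9,.3),(1.0,.3),(1.1,.3),(1.2,.3),(1.3,.3)]:
    d=P(th,ph)-p0; print(th,ph,'x,z cm',np.round([-d[0]/10,-d[1]/10],2))
E
```

```text
t 8.15 pos [ 0.4644 -0.0272  0.1525] rot [3.000e-04 9.986e-01 5.370e-02 1.800e-03] F [-0.7 -2.4  7.3] g 0.462 q [ 0.04  0.36 -0.13  2.17  0.08  0.61 -1.62]
cm [0.01 0.03 0.15]
twist -0.003 tool z [ 0.004 -0.    -1.   ]
0 0.2 x,z cm [ 0.18 -0.74]
0 0.35 x,z cm [ 0.4  -1.27]
0 0.5 x,z cm [ 0.7  -1.76]
0.1 0.5 x,z cm [ 1.02 -3.62]
0.2 0.4 x,z cm [ 1.26 -5.16]
0.3 0.3 x,z cm [ 1.64 -6.67]
0.45 0.3 x,z cm [ 2.91 -9.24]
0.6 0.3 x,z cm [  4.55 -11.6 ]
0.75 0.3 x,z cm [  6.53 -13.68]
0.9 0.3 x,z cm [  8.79 -15.44]
1.0 0.3 x,z cm [ 10.44 -16.42]
1.1 0.3 x,z cm [ 12.17 -17.23]
1.2 0.3 x,z cm [ 13.98 -17.87]
1.3 0.3 x,z cm [ 15.84 -18.32]
```

View pics/w8.png

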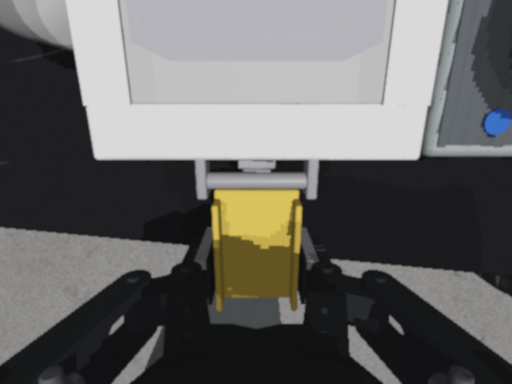

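View pics/s8.png

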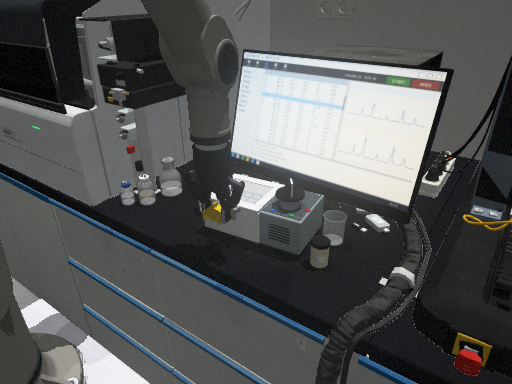

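The paddle is pinched across its flanges, with an opening of 39 mm and the paddle centred at (257,245). Now I lift it.

Emit:
move_arm:
  gripper: [0,0,0,0,0]
  xyz:
    - [0,0,0]
    - [0.1,0,-0.4]
    - [0.2,0,-0.8]
    - [0.4,0,-1.3]
    - [0.7,0,-1.8]
  twist: [0,0,0,0,0]

```text
t: 8.57
eef_pos: [0.4679, -0.0268, 0.1681]
tool_rot: [0.0, 0.999, 0.054, -0.003]
contact_force: [-3.8, -4.3, -6.5]
gripper_width: 0.456
```

```bash
python3 - <<'E'
from h import *
snap('wrist','w9')
o()
E
```

```text
t 8.617 pos [ 0.468  -0.0268  0.169 ] rot [ 4.000e-04  9.986e-01  5.350e-02 -3.200e-03] F [-5.7 -4.4 -0.3] g 0.458 q [ 0.04  0.34 -0.14  2.14  0.07  0.67 -1.61]
```

View pics/w9.png

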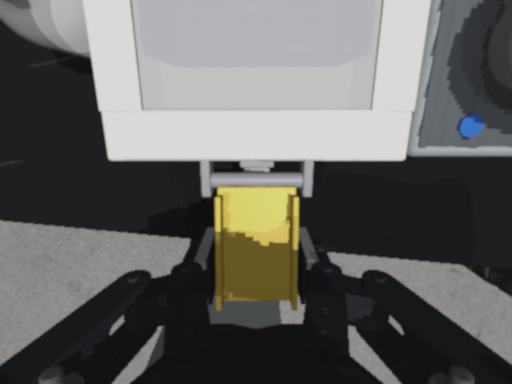

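The paddle has come up about 17 mm and the lid hasn't lifted yet. Next comes the lid arc.

Emit:
move_arm:
  gripper: [0,0,0,0,0]
  xyz:
    - [0.15,0,-1]
    - [0.3,0,-2]
    - [0.45,0,-3]
    - [0.65,0,-4]
    - [0.95,0,-5]
  twist: [0,0,0,0,0]

```text
t: 9.03
eef_pos: [0.4787, -0.0256, 0.2197]
tool_rot: [0.0, 0.999, 0.054, -0.001]
contact_force: [2.0, -4.2, -6.3]
gripper_width: 0.462
```

```bash
python3 - <<'E'
from h import *
snap('wrist','w10');snap('scene','s10')
o()
E
```

```text
t 9.133 pos [ 0.4793 -0.0256  0.2208] rot [ 4.000e-04  9.986e-01  5.360e-02 -2.000e-04] F [-5.7 -5.3  3.3] g 0.464 q [ 0.05  0.27 -0.14  2.08  0.05  0.79 -1.59]
```

View pics/w10.png

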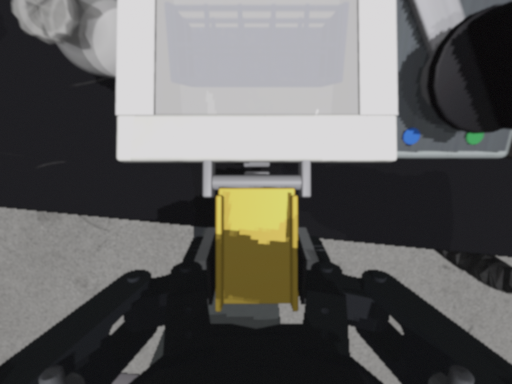

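View pics/s10.png

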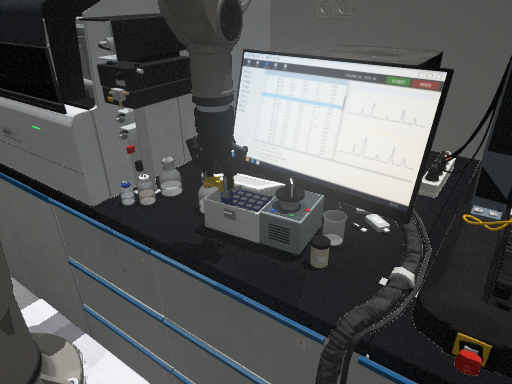

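The latch is free: in the scene picture the lid is partly up and the rack shows at (258,205). I'll continue the arc.

Emit:
move_arm:
  gripper: [0,0,0,0,0]
  xyz:
    - [0.6,0,-1.3]
    - [1.25,0,-2.55]
    - [2.05,0,-3.8]
    - [2.9,0,-4.9]
    - [3.9,0,-6]
  twist: [0,0,0,0,0]

```text
t: 9.55
eef_pos: [0.5172, -0.0215, 0.2796]
tool_rot: [0.0, 0.999, 0.054, -0.002]
contact_force: [-3.0, -4.3, -6.7]
gripper_width: 0.462
```

```bash
python3 - <<'E'
from h import *
snap('wrist','w11');snap('scene','s11')
o()
E
```

```text
t 9.65 pos [ 0.519  -0.0213  0.2813] rot [4.000e-04 9.986e-01 5.370e-02 4.000e-04] F [-4.9 -4.2  5. ] g 0.461 q [ 0.04  0.25 -0.14  1.94  0.04  0.95 -1.58]
```

View pics/w11.png

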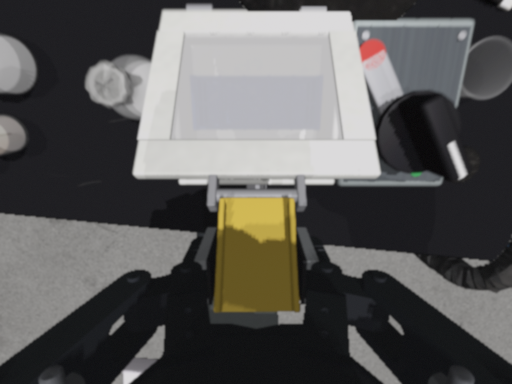

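View pics/s11.png

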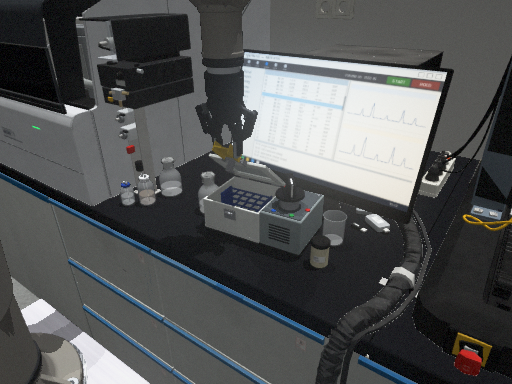

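Emit:
move_arm:
  gripper: [0,0,0,0,0]
  xyz:
    - [1,0,-1]
    - [2.1,0,-1.95]
    - [3.2,0,-2.75]
    - [4.1,0,-3.3]
    - [4.9,0,-3.75]
  twist: [0,0,0,0,0]

```text
t: 10.07
eef_pos: [0.5662, -0.0162, 0.317]
tool_rot: [0.0, 0.999, 0.054, -0.001]
contact_force: [-5.7, -3.7, -1.4]
gripper_width: 0.461
```

```bash
python3 - <<'E'
from h import *
snap('wrist','w12');snap('scene','s12');snap('top','t12')
o()
E
```

```text
t 10.217 pos [ 0.5675 -0.0161  0.3178] rot [4.000e-04 9.986e-01 5.370e-02 8.000e-04] F [-2.  -4.2  3.2] g 0.459 q [ 0.03  0.29 -0.13  1.79  0.05  1.06 -1.59]
```

View pics/w12.png

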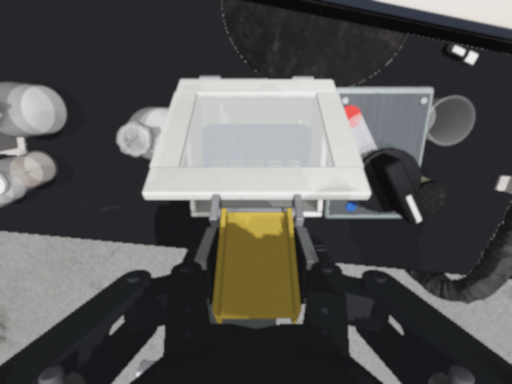

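View pics/s12.png

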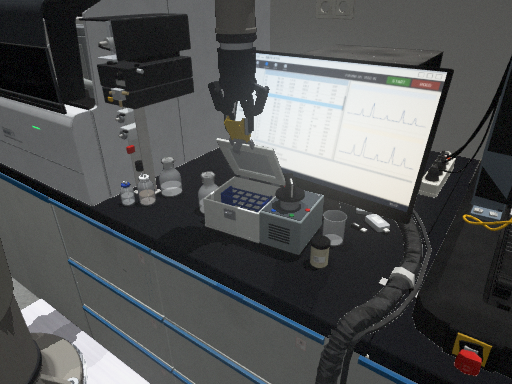

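View pics/t12.png

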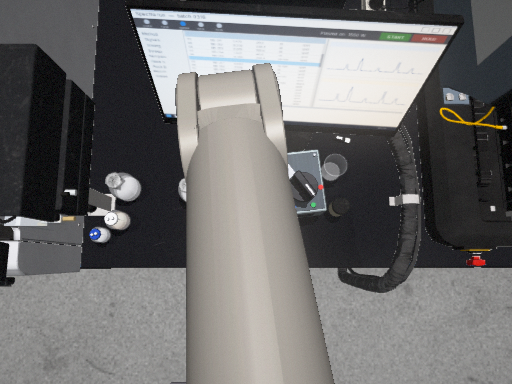

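The lid is at roughly 57° and the arm's wrist reaches toward the monitor, so I check the clearance before going on.

```bash
python3 - <<'E'
from h import *
import glob
a=read_camera('top');b=read_camera('scene')
def PM(r): return np.diag([1,1,1.])@np.array([[r['fx'],0,r['cx']],[0,r['fy'],r['cy']],[0,0,1]])@np.c_[np.array(r['R']),np.array(r['t'])]
A=np.array([(130,10),(465,17),(165,122),(400,133)],float).T
B=np.array([(243,50),(452,70),(232,157),(410,215)],float).T
X=cv2.triangulatePoints(PM(a),PM(b),A,B);print(np.round((X[:3]/X[3]).T,3))
# elbow/wrist extreme in top view: (265,65)/(180,75) at x for assumed heights
R,t=np.array(a['R']),np.array(a['t']);C=-R.T@t;print('topcam',C)
for px in [(230,72),(180,75),(275,70)]:
    d=R.T@np.array([(px[0]-a['cx'])/a['fx'],(px[1]-a['cy'])/a['fy'],1])
    print(px,[np.round((C+d*(z-C[2])/d[2])[:2],3).tolist() for z in (.4,.5,.6,.7)])
E
```

```text
[[ 0.824  0.16   0.373]
 [ 0.807 -0.37   0.373]
 [ 0.747  0.162  0.084]
 [ 0.713 -0.368  0.084]]
topcam [ 0.42910084 -0.03902066  0.94059174]
(230, 72) [[0.704, -0.003], [0.653, -0.01], [0.602, -0.017], [0.551, -0.023]]
(180, 75) [[0.7, 0.07], [0.65, 0.05], [0.6, 0.03], [0.55, 0.01]]
(275, 70) [[0.707, -0.07], [0.655, -0.064], [0.604, -0.058], [0.553, -0.053]]
```

The monitor plane runs from x≈0.73 at its foot to 0.81 at its top (z 0.37), which leaves ample clearance.

Emit:
move_arm:
  gripper: [0,0,0,0,0]
  xyz:
    - [1,0,-0.5]
    - [2.1,0,-1]
    - [3.2,0,-1.4]
    - [4.3,0,-1.7]
    - [5.4,0,-1.9]
  twist: [0,0,0,0,0]

```text
t: 10.73
eef_pos: [0.6198, -0.0104, 0.3359]
tool_rot: [0.0, 0.999, 0.054, -0.001]
contact_force: [-5.5, -3.2, 3.3]
gripper_width: 0.462
```

```bash
python3 - <<'E'
from h import *
snap('wrist','w13');snap('scene','s13')
for q in ['lid_hinge','paddle_pivot','paddle_grip']:
  sp(q,'wrist');sp(q,'scene')
o()
E
```

```text
lid_hinge wrist 0.59 [ 0.6575 -0.0107  0.0919]
lid_hinge scene 0.55 [ 0.6582 -0.0057  0.0917]
paddle_pivot scene 0.9 [ 0.6133 -0.0096  0.2381]
paddle_grip wrist 0.61 [ 0.6061 -0.0096  0.2795]
paddle_grip scene 0.79 [ 0.6096 -0.0123  0.2804]
t 11.133 pos [ 0.621  -0.0103  0.3361] rot [3.000e-04 9.986e-01 5.370e-02 1.000e-03] F [ 1.2 -4.5  4. ] g 0.461 q [ 0.01  0.37 -0.13  1.65  0.05  1.13 -1.59]
```

View pics/w13.png

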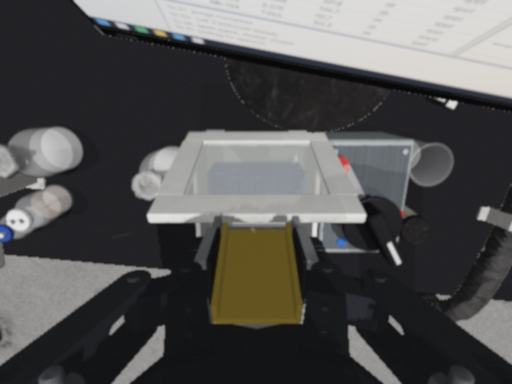

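View pics/s13.png

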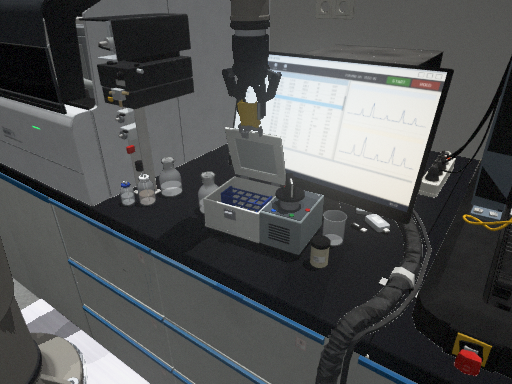

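Pivot and hinge positions give a lid angle of about 73°. I'll nudge it a little further for margin, then release and retreat upward.

Emit:
move_arm:
  gripper: [0,0,0,0.8,0.8]
  xyz:
    - [0.4,0,-0.05]
    - [0.8,0,-0.1]
    - [0.8,0,-0.1]
    - [0.8,0,-0.1]
    - [0.8,0,-0.1]
  twist: [0,0,0,0,0]

```text
t: 11.55
eef_pos: [0.6285, -0.0073, 0.3364]
tool_rot: [-0.001, 0.999, 0.055, 0.0]
contact_force: [0.1, 0.8, -0.3]
gripper_width: 0.733
```

Emit:
move_arm:
  gripper: [0.8,0.8,0.8,0.8,0.8]
  xyz:
    - [0,0,0]
    - [0,0,0]
    - [0,0,-1.5]
    - [0,0,-3.5]
    - [0,0,-6]
  twist: [0,0,0,0,0]

```text
t: 11.97
eef_pos: [0.628, -0.0083, 0.3955]
tool_rot: [-0.0, 0.999, 0.054, -0.002]
contact_force: [1.1, 1.1, 0.6]
gripper_width: 0.799
```

```bash
python3 - <<'E'
from h import *
snap('wrist','w14');snap('scene','s14')
for q in ['lid_hinge','paddle_pivot','paddle_grip']:
  sp(q,'wrist');sp(q,'scene')
o()
E
```

```text
lid_hinge wrist 0.89 [ 0.6564 -0.0103  0.0878]
lid_hinge scene 0.24 [ 0.5964  0.1086 -0.0017]
paddle_pivot wrist 0.75 [ 0.622  -0.0118  0.2431]
paddle_grip wrist 0.81 [ 0.6176 -0.0122  0.2837]
paddle_grip scene 0.95 [ 0.613  -0.0065  0.2829]
t 12.367 pos [ 0.6282 -0.0088  0.3952] rot [-1.000e-04  9.985e-01  5.400e-02 -1.000e-03] F [-0.  -0.5 -0.7] g 0.797 q [ 0.01  0.34 -0.12  1.55  0.04  1.26 -1.59]
```

View pics/s14.png

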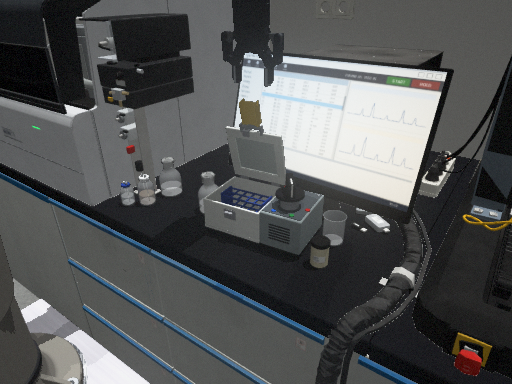

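View pics/w14.png

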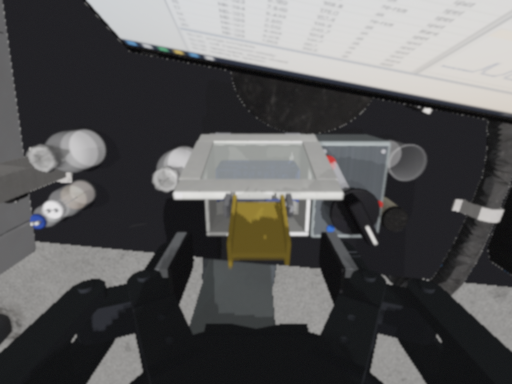

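The lid stands open and free, with the paddle at (250,112). I'll retreat farther and run the final checks.

Emit:
move_arm:
  gripper: [0.8,0.8,0.8,0.8,0.8]
  xyz:
    - [0,0,-2]
    - [0,0,-4]
    - [-2,0,-5]
    - [-5,0,-5]
    - [-8,0,-5]
  twist: [0,0,0,0,0]

```text
t: 12.78
eef_pos: [0.5486, -0.0174, 0.446]
tool_rot: [-0.0, 0.999, 0.054, -0.0]
contact_force: [-0.7, -0.8, 0.2]
gripper_width: 0.797
```

Emit:
move_arm:
  gripper: [0.8,0.8,0.8,0.8,0.8]
  xyz:
    - [-3,3,0]
    - [-5,6,0]
    - [-7,9,0]
    - [-7,9,0]
    - [-7,9,0]
  twist: [0,0,0,0,0]

```text
t: 13.2
eef_pos: [0.4881, -0.1167, 0.4462]
tool_rot: [0.0, 0.999, 0.051, -0.0]
contact_force: [-0.4, 1.6, -0.5]
gripper_width: 0.8
```

```bash
python3 - <<'E'
from h import *
snap('wrist','w15');snap('scene','s15');snap('top','t15')
for c in ['wrist','scene','top']:
  for q in ['lid_hinge','paddle_pivot','paddle_grip','tongue_tip','knob_grip','flask_2','jar','beaker']:
    for d in (spot_point(q,c) or [])[:1]: print(q,c,round(d['p'],2),np.round(d['centre'],4))
o()
E
```

```text
paddle_pivot wrist 0.61 [ 0.6188 -0.0111  0.2451]
tongue_tip wrist 0.76 [ 0.6376 -0.1035  0.1042]
knob_grip wrist 0.94 [ 0.5824 -0.1401  0.1548]
flask_2 wrist 0.75 [ 5.920e-01  1.122e-01 -2.000e-04]
jar wrist 0.93 [ 0.5522 -0.2343 -0.0007]
beaker wrist 0.56 [ 6.419e-01 -2.227e-01 -5.000e-04]
lid_hinge scene 0.67 [ 0.6601 -0.0029  0.0949]
paddle_pivot scene 0.69 [ 0.6197 -0.0098  0.2401]
paddle_grip scene 0.66 [ 0.6153 -0.0098  0.2855]
knob_grip scene 0.74 [ 0.5805 -0.141   0.154 ]
flask_2 scene 0.94 [ 0.5937  0.1086 -0.0028]
jar scene 0.92 [ 0.5481 -0.2341  0.0035]
beaker scene 0.81 [ 0.6378 -0.2216 -0.0007]
lid_hinge top 0.75 [ 0.6569 -0.0059  0.093 ]
paddle_pivot top 0.75 [ 0.6224 -0.0143  0.2419]
paddle_grip top 0.84 [ 0.6142 -0.0104  0.2861]
tongue_tip top 0.56 [ 0.6351 -0.1004  0.1027]
flask_2 top 0.95 [ 5.917e-01  1.081e-01 -3.000e-04]
jar top 0.74 [ 0.6352 -0.1019  0.1006]
t 14.55 pos [ 0.4892 -0.1146  0.4465] rot [0.     0.9985 0.0538 0.    ] F [ 0.3 -0.6  0.9] g 0.795 q [ 0.16  0.08 -0.06  1.76  0.    1.3  -1.36]
```

View pics/w15.png

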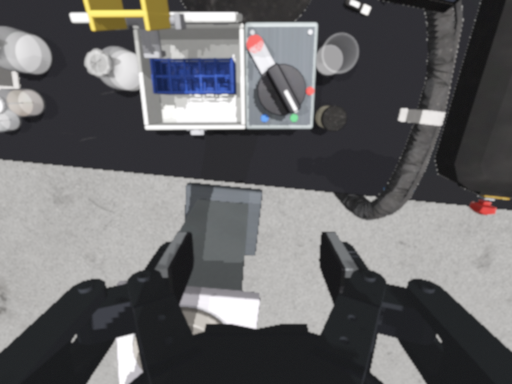

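View pics/s15.png

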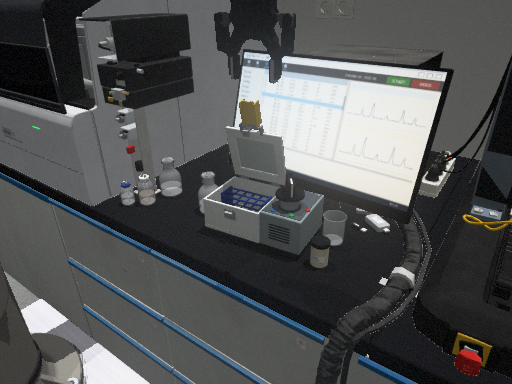

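The pointer is at the green dot (295,115), the rack is exposed, the lid is at about 76° and the bystanders haven't moved.

```bash
python3 -c "
from station import *
hand_in()"
```

```text
the job is handed in; nothing more can be done
```

The chamber is open and the job was handed in at about 14.6 s of the 53 s allowed. I pushed the knob in 12 mm, turned it one step clockwise to green and let it spring back out. Then I lifted the paddle latch, swung the lid up, let go and moved the arm clear.

Last checks:
- **Knob:** it is sprung out, with the grip at z about 0.154 m against 0.152 m expected. The pointer is at the green dot and the tongue is off the lid.
- **Lid:** it stands at about 76° (65° needed), worked out from the hinge and pivot positions. It held there after I let go.
- **Bystanders:** the flask, beaker and jar are where they started, within the networks' scatter of about 4 mm.
- **Robot:** it touches nothing, and the contact force reads about zero.

One reading disagreed: the top camera reported the jar at the tongue tip (0.635, -0.102). I took that as a misidentification, because the wrist and scene cameras both put the jar at its original place.

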